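# Click the batch counter's thumbwheel to its mark and store it

### The job

On the bench-top batch counter, flick the top of the blue thumbwheel away from you with a fingertip, click by click, until its yellow lug stands upright at the white pointers; do not run past them. Then press the green key fully down to store the setting, and let go of it. Do not turn the grey wheel, do not grip, lift or shift the counter, and leave the parts lying round it where they are.

Things in the scene. Friction and masses are not known exactly. Their poses are not given: they have to be found in the camera images.
- counter: Grey batch counter, 200 (x) by 180 (y) mm, about 2 to 3 kg, loose on rubber feet. Origin: centre of its underside; x to its far side, y left, z up. Front (x < -22 mm): deck 30 mm high with the green key. Rear (x -22 to 94 mm): cheeks 72 mm high with slots 26 mm wide at y = +40 (blue wheel) and -40 mm (grey wheel). White pointers on the cheek tops beside the slots, at x = 35 mm.
- blue_wheel_axle (a point): Blue wheel's centre, (35, 40, 58) mm in the counter's frame, axle along y. 22 mm wide; hub radius 30 mm; 6 radial lugs 60 deg apart, 7 mm thick, to 50 mm from the axle; 5 blue, 1 yellow. At each click one lug stands upright (top 108 mm above the bench); the next ones lie 43 mm nearer and farther, tops 28 mm above the axle. Push the upright lug from its near side, about 14 mm below its top.
- blue_wheel (a joint): Angle, rad; grows as the top moves away from the robot (counter's +x). 0 = yellow lug upright. A click is 1.047. Starts 1, 2 or 3 clicks short (-1.047, -2.094, -3.142); at 3 the yellow lug is hidden at the bottom. Sprung detent, up to about 4 N at the rim: pushed past half a click (30 deg; 38 is sure) it snaps on to the next when let go, less and it springs back.
- grey_wheel_axle (a point): Centre of the grey wheel, at (35, -40, 58) mm in the counter's frame: the same wheel in grey with one white lug, to be left alone.
- grey_wheel (a joint): Angle of the grey wheel in rad, same sense; it starts at 0 (white lug upright) and must stay there.
- green_key_top (a point): Centre of the top face of the green round push key, 30 mm across, on the middle of the front deck at (-60, 0) mm in the counter's frame.
- green_key (a joint): Travel of the green key in m: 0 is up, 0.006 fully down (about 5 N); it springs back.
- adaptor: Loose nickel pipe adaptor, 28x32x48 mm, standing on end to the right of the counter; origin at the centre of its underside.
- steel_nipple: Loose steel hex nipple, 25x49x22 mm, lying to the right of the counter; origin at the centre of its underside.
- brass_nipple: Loose brass hex nipple, 31x59x27 mm, lying to the left of the counter; origin at the centre of its underside.
- die_segment: Loose dark crimping die segment, 44x23x42 mm, standing to the left of the counter; origin at the centre of its underside.

How it is judged:
By the outcome, as a careful person would: the job done as asked, in the order asked, and still so for the second after the job is handed in, with the robot touching nothing.
It also fails if it takes over 48 s, if anything falls off the work surface, if the arm or the gripper's body presses on something with over 40 N, if the wrist force passes 120 N, or if a joint passes its speed limit or range.

### The arm

A 6-joint arm with a two-finger parallel gripper is mounted at the origin on a cart in front of the work surface, level with it; the furniture and walls round the work are solid. World frame = base frame: x ahead of the robot, y to its left, z up, the work surface at z = 0. Lengths are in m, angles in rad, forces in N, time in s.
With the tool pointing down it reaches from about 0.3 to 0.875 m from the base axis. Payload 6.4 kg.
Tool frame: the origin (TCP) lies between the finger pads; the fingertips stand 25 mm ahead of it and the grasp point (between the pads) lies 6 mm ahead of it; z points along the fingers, y is the line along which they close (so a half turn about z gives the same grasp; the last joint's range is limited). The gripper opens to 85 mm and grips with 20 to 120 N. Pads are 22 mm wide; open, the fingers measure 114 mm over their backs; the gripper's body (76 mm by 85 mm) begins 54 mm behind the grasp point. The pads swing forward as they close: fully open they stand 13 mm farther back than shut.
Start: joints at [0.944, 0.181, 1.607, -0, 1.354, -0.206], TCP at [0.235, 0.525, 0.218] pointing down, gripper open.
Joint ranges: [-2.99, 2.99], [-0.89, 2.07], [0.3, 2.58], [-1.14, 4.28], [0, 2.63], [-3.12, 3.12]. Speed limits (rad/s): [2.57, 2.57, 3.01, 3.14, 3.14, 3.14].

### API

Orientations are given as a unit quaternion [w, x, y, z].
In Python, from bench import ctrl gives the robot as it stands.
- The arm moves only by the tool servo_tool, never from a script. Its argument "series" is text: rows parted by semicolons, each of 7 numbers parted by spaces: the gripper command: -1 is fully open, 1 is shut, values between are in proportion, then the shift along the tool's x, y, z in m, then the turn, a rotation vector about the tool's x, y, z in degrees. A call has 1 to 12 rows; each row is the pose to reach, as a shift and turn from the pose commanded when the call began, along the tool's axes at that moment; what a row does not reach only later rows make up. A row lasts 1/12 s, in which the tool goes at most 41.7 mm and 7.16 degrees, less where a joint would pass 70% of its speed; a pose out of reach is approached as far as the arm can. A call with a gripper value outside its range is refused whole. The fingers move at their own pace and stop on an object; the grip force is fixed at half the most. Time passes only in rows, so rows that repeat a pose let the fingers close. It gives the time, the measured TCP pose, the force, the opening and the grip force at its end, in the units of the state.
- ctrl.get_obs(): the state, without advancing time (a new reading comes with each control period).
- ctrl.camera(name): name is "scene" or "top" or "wrist"; returns a dict with "img" (480x640x3 uint8, red, green, blue), "z_map" (480x640 float32, m along the optical axis (not along the pixel's ray), 0 where there is no reading), "fovy" (degrees; the focal length in pixels is half the picture's height over the tangent of half this angle, whatever the lens; pixels are square), "cx", "cy" (the principal point, pixels), "extrinsics" (4x4, takes a point from camera to world coordinates); the wrist camera has in their place "T_tool_cam" (4x4, takes a point from camera to tool coordinates, whose origin is the TCP and whose axes are the flange's). Camera axes: x right, y down, z forward; pixel columns grow to the right and rows downward; lengths in m; the calibration is good to about 2 mm. A picture is of the moment at which its call begins: read the wrist's pose just before it.
- ctrl.hand_in(): hands the job in; it is judged then, once.
The state is a dict: "time_s": time; "q": joint angles; "dq": joint speeds; "joint_efforts": joint torques, N m; "eef_pos": TCP position; "eef_rot": TCP orientation; "wrist_force": force on the tool from outside, world axes, zero at the start; "torque": the same for the moment, N m; "opening": opening from 0.0 (shut) to 1.0 (fully open); "grasp_force": force on a finger pad.
Only numpy, scipy, OpenCV 4.12 (cv2) and the standard library are available. Lean on these libraries where they do the work, as an engineer would, in place of code of your own. Each camera call takes 0.05 s, during which the arm holds its last target. There are 200 camera calls.

## Working session

There is one attempt and no reset: what is moved stays moved. The work goes in short steps, Python scripts to look and compute and a tool call to move; the robot and the scene stay as the last step left them, time stands still between calls to the robot, and variables do not carry over. Pictures are saved under pics/ and viewed, at most 10 in all, crops included, and the job is handed in when it is done.

Besides the shell and the picture viewer there is one more tool, called after "Emit:" by a JSON object that holds its "method" and its "body". servo_tool: Moves the arm, as the interface text tells. Its arguments: {"type":"object","properties":{"series":{"type":"string"}},"required":["series"]}

```bash
mkdir -p pics
python3 - <<'E'
from bench import ctrl
import cv2,numpy as np
o=ctrl.get_obs();print({k:np.round(v,3) for k,v in o.items()})
for n in("scene","top"):
    c=ctrl.camera(n);cv2.imwrite(f"pics/{n}0.png",c["img"][:,:,::-1])
    np.savez(f"{n}0.npz",**c);print(n,c["fovy"],c["cx"],c["cy"],c["extrinsics"].round(3).tolist())
E
```

```text
{'time_s': np.float64(0.0), 'q': array([ 0.944,  0.182,  1.608,  0.   ,  1.354, -0.206]), 'dq': array([-0.   ,  0.001, -0.002, -0.   ,  0.001,  0.   ]), 'joint_efforts': array([-0.0000e+00, -4.4485e+01, -3.5134e+01, -0.0000e+00,  9.0000e-03,
        0.0000e+00]), 'eef_pos': array([0.235, 0.524, 0.217]), 'eef_rot': array([-0.   ,  0.209,  0.978, -0.001]), 'wrist_force': array([-0.542, -0.308, -0.394]), 'torque': array([0.021, 0.066, 0.028]), 'grasp_force': np.float64(0.0), 'opening': np.float64(1.001)}
scene 43.35494373158307 316.4972155129039 234.8330968010977 [[0.821, -0.295, 0.489, 0.043], [-0.57, -0.391, 0.722, -0.767], [-0.022, -0.872, -0.489, 0.61], [0.0, 0.0, 0.0, 1.0]]
top 52.30305335086065 328.1966962950792 232.50428141598857 [[-0.004, -0.984, 0.177, 0.424], [-1.0, -0.001, -0.03, 0.046], [0.029, -0.177, -0.984, 0.985], [0.0, 0.0, 0.0, 1.0]]
```

View pics/scene0.png

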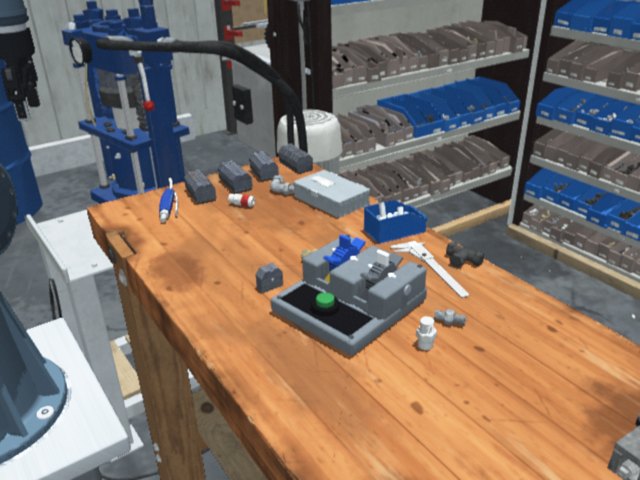

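View pics/top0.png

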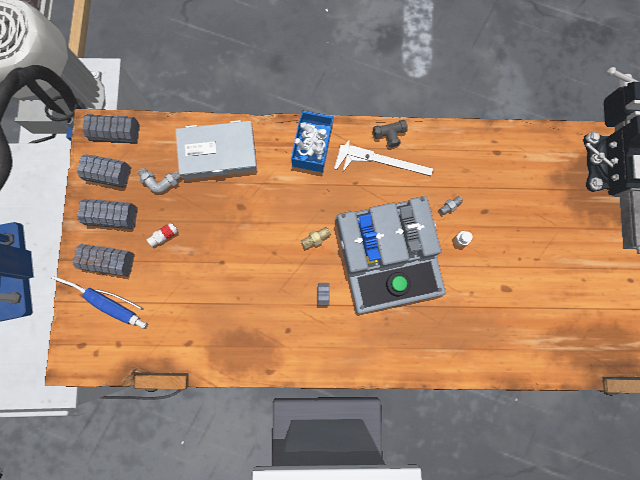

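The scene view shows the counter at about (350,295), with the blue wheel at (345,247) and the key at (325,300). The top view has the blue wheel at (369,238), a trace of yellow near (375,262) and the key at (399,284).

```bash
cat > h.py <<'E'
import numpy as np,cv2
def pts(c,m,E=None):
    v,u=np.nonzero(m&(c["z_map"]>0)); z=c["z_map"][v,u]; f=240/np.tan(np.radians(float(c["fovy"]))/2)
    P=np.c_[(u-c["cx"])/f*z,(v-c["cy"])/f*z,z]; E=c["extrinsics"] if E is None else E
    return P@E[:3,:3].T+E[:3,3],u,v
def masks(img):
    h=cv2.cvtColor(img,cv2.COLOR_RGB2HSV);H,S,V=[h[:,:,i].astype(int) for i in range(3)]
    return dict(blue=(H>105)&(H<130)&(S>150)&(V>60),green=(H>45)&(H<85)&(S>120)&(V>60),yellow=(H>22)&(H<34)&(S>170)&(V>90),white=(S<25)&(V>225),grey=(S<60)&(V>70))
E
python3 - <<'E'
from h import *
for n,(x0,x1,y0,y1) in dict(scene=(265,435,225,355),top=(330,450,190,320)).items():
    c=dict(np.load(n+"0.npz"));M=masks(c["img"]);roi=np.zeros((480,640),bool);roi[y0:y1,x0:x1]=1
    for k in M:
        P,u,v=pts(c,M[k]&roi)
        if len(P): print(n,k,len(P),np.median(P,0).round(4),P.min(0).round(3),P.max(0).round(3),np.percentile(P[:,2],90).round(3))
        if k=="white":
            nn,l,st,ce=cv2.connectedComponentsWithStats((M[k]&roi).astype(np.uint8))
            for i in range(1,nn):
                if st[i,4]>5: print("  w",ce[i].round(0),st[i,4],np.median(pts(c,l==i)[0],0).round(4))
        if k=="grey":
            m=(P[:,2]>.066)&(P[:,2]<.078);r=cv2.minAreaRect(P[m][:,:2].astype(np.float32)*1000);print("  cheek rect",r)
            m=(P[:,2]>.02)&(P[:,2]<.08);r=cv2.minAreaRect(P[m][:,:2].astype(np.float32)*1000);print("  body rect",r)
        if k in("blue",):
            for lo in(.07,.08,.095): 
                q=P[P[:,2]>lo];print("  >",lo,len(q),q.mean(0).round(4))
    im=c["img"][y0:y1,x0:x1,::-1];cv2.imwrite(f"pics/{n}z.png",cv2.resize(im,None,fx=4,fy=4,interpolation=cv2.INTER_CUBIC))
a,b=[cv2.imread(f"pics/{n}z.png") for n in("scene","top")]
H=500;o=np.hstack([cv2.resize(i,None,fx=.62,fy=.62) for i in (a[:520,:],b)] );cv2.imwrite("pics/z.png",o);print(o.shape)
E
```

```text
scene blue 1328 [0.732  0.0108 0.0343] [ 0.535 -0.081  0.002] [0.84  0.086 0.111] 0.089
  > 0.07 564 [ 0.5764 -0.0645  0.0854]
  > 0.08 405 [ 0.5761 -0.0635  0.0891]
  > 0.095 89 [ 0.5774 -0.0622  0.1032]
scene green 243 [ 0.4916 -0.1241  0.0522] [ 0.479 -0.135  0.033] [ 0.515 -0.08   0.056] 0.054
scene yellow 6 [ 0.54   -0.0625  0.0404] [ 0.537 -0.065  0.039] [ 0.543 -0.06   0.042] 0.042
scene white 507 [ 0.7544 -0.079   0.0081] [ 0.572 -0.27   0.002] [0.793 0.    0.11 ] 0.075
  w [418. 251.] 268 [ 0.7689 -0.04    0.0058]
  w [414. 252.] 19 [ 0.7597 -0.0435  0.0049]
  w [382. 252.] 40 [ 0.595  -0.1393  0.1088]
  w [353. 258.] 21 [ 0.584  -0.0796  0.0743]
  w [370. 265.] 11 [ 0.5911 -0.1138  0.0755]
  w [392. 275.] 26 [ 0.6006 -0.157   0.074 ]
  w [427. 320.] 83 [ 0.5866 -0.2555  0.049 ]
  w [431. 332.] 32 [ 0.5871 -0.2646  0.0313]
scene grey 9810 [ 0.5515 -0.1418  0.042 ] [ 0.437 -0.271 -0.806] [1.969 1.08  0.11 ] 0.074
  cheek rect ((587.7880249023438, -100.7095947265625), (118.21929168701172, 183.34417724609375), 11.915146827697754)
  body rect ((552.5912475585938, -111.65625), (2
[... 357 characters left out ...]

top yellow 26 [ 0.5383 -0.0631  0.0388] [ 0.534 -0.076  0.034] [ 0.547 -0.053  0.066] 0.043
top white 137 [ 0.5916 -0.1186  0.074 ] [ 0.57  -0.188  0.067] [ 0.606 -0.032  0.111] 0.109
  w [416. 226.] 57 [ 0.5964 -0.1422  0.1074]
  w [399. 231.] 25 [ 0.5913 -0.1178  0.0731]
  w [379. 235.] 28 [ 0.5828 -0.0784  0.0728]
  w [359. 240.] 25 [ 0.5739 -0.0398  0.0738]
top grey 8061 [ 0.5514 -0.1036  0.0695] [ 0.438 -0.233 -0.003] [0.669 0.002 0.111] 0.075
  cheek rect ((587.7814331054688, -97.63021850585938), (115.73269653320312, 184.09515380859375), 12.307805061340332)
  body rect ((558.4287719726562, -130.75421142578125), (199.1862030029297, 237.75196838378906), 12.233565330505371)
(322, 720, 3)
```

View pics/z.png

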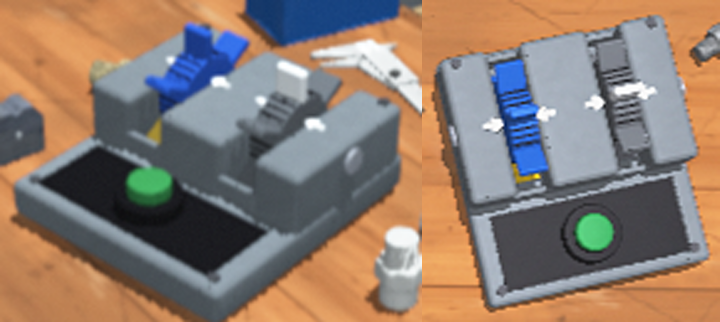

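The yellow lug sits low on the near side at z of about 0.04, so the wheel is 2 clicks short. The counter's yaw is about 12.5° and the blue wheel's centre is near (0.578, -0.059). I'll work out the approach move next.

```bash
cat > go.py <<'E'
import sys,numpy as np
from scipy.spatial.transform import Rotation as R
from bench import ctrl
# target: counter-frame offset (mm) from wheel axle in x,y and TCP world z
W=np.array([.578,-.059]);yaw=np.radians(12.5)
def info(x,y,z):
    o=ctrl.get_obs();w,a,b,c=o["eef_rot"];r=R.from_quat([a,b,c,w])
    cs,sn=np.cos(yaw),np.sin(yaw)
    T=np.array([*(W+np.array([cs*x-sn*y,sn*x+cs*y])/1000),z])
    G=R.from_matrix(np.array([[-cs,sn*-1*-1,0],[-sn,-cs*-1*1,0],[0,0,-1]]) @ np.eye(3)) if 0 else R.from_matrix(np.c_[[-cs,-sn,0],[-sn,cs,0],[0,0,-1]])
    print("tgt",T.round(4),"shift",r.inv().apply(T-o["eef_pos"]).round(4),"rot",np.degrees((r.inv()*G).as_rotvec()).round(1),"F",o["wrist_force"].round(1),"t",o["time_s"],"q",o["q"].round(2))
    d=(o["eef_pos"][:2]-W)*1000;print("now rel",(cs*d[0]+sn*d[1]).round(1),(-sn*d[0]+cs*d[1]).round(1),o["eef_pos"][2].round(4))
if __name__=="__main__": info(*map(float,sys.argv[1:]))
E
sed -i 's/^    G=.*/    G=R.from_matrix(np.c_[[-cs,-sn,0],[-sn,cs,0],[0,0,-1]])/' go.py; python3 go.py -40 0 .18
```

```text
tgt [ 0.5389 -0.0677  0.18  ] shift [-0.5197 -0.416   0.0377] rot [ -0.1  -0.  -36.6] F [ 0.1 -0.3 -0. ] t 0.1 q [ 0.94  0.18  1.61 -0.    1.35 -0.21]
now rel -209.0 643.9 0.2172
```

Emit:
{"method": "servo_tool", "body": {"series": "1 -0.04 -0.03 0 0 0 -4; 1 -0.08 -0.06 0 0 0 -7; 1 -0.11 -0.09 0 0 0 -10; 1 -0.14 -0.115 0 0 0 -13; 1 -0.17 -0.14 0 0 0 -16; 1 -0.2 -0.16 0 0 0 -19; 1 -0.23 -0.185 0 0 0 -22; 1 -0.26 -0.21 0 0 0 -25; 1 -0.29 -0.232 0 0 0 -28; 1 -0.32 -0.256 0 0 0 -31; 1 -0.35 -0.28 0 0 0 -34; 1 -0.38 -0.304 0 0 0 -36.6"}}

```text
time_s: 1.1
eef_pos: [0.4578, 0.0903, 0.2178]
eef_rot: [-0.0, -0.11, 0.994, 0.0]
wrist_force: [1.2, 0.9, 0.0]
opening: 0.004
grasp_force: 0.0
```

```bash
python3 go.py -40 0 .18
```

```text
tgt [ 0.5389 -0.0677  0.18  ] shift [-0.0447 -0.1719  0.0378] rot [ 0.  -0.   0.1] F [1.2 0.9 0. ] t 1.1 q [-0.06 -0.07  1.87  0.    1.34 -1.85]
now rel -85.0 171.8 0.2178
```

Emit:
{"method": "servo_tool", "body": {"series": "1 -0.01 -0.035 0 0 0 0; 1 -0.02 -0.07 0.01 0 0 0; 1 -0.028 -0.105 0.02 0 0 0; 1 -0.036 -0.135 0.03 0 0 0; 1 -0.045 -0.16 0.038 0 0 0; 1 -0.045 -0.172 0.038 0 0 0; 1 -0.045 -0.172 0.038 0 0 0; 1 -0.045 -0.172 0.038 0 0 0"}}

```text
time_s: 1.77
eef_pos: [0.5382, -0.0658, 0.1798]
eef_rot: [-0.0, -0.108, 0.994, 0.0]
wrist_force: [0.5, 0.3, -0.3]
opening: -0.003
grasp_force: 0.0
```

```bash
python3 go.py -32 0 .117
python3 - <<'E'
from h import *
from bench import ctrl
from scipy.spatial.transform import Rotation as R
o=ctrl.get_obs();c=ctrl.camera("wrist");w,a,b,d=o["eef_rot"]
T=np.eye(4);T[:3,:3]=R.from_quat([a,b,d,w]).as_matrix();T[:3,3]=o["eef_pos"];E=T@c["T_tool_cam"]
M=masks(c["img"])
for k in("blue","green","yellow","white"):
    P,u,v=pts(c,M[k],E)
    q=P[(P[:,2]>.1)&(P[:,2]<.115)&(abs(P[:,0]-.578)<.05)]
    if len(P):print(k,len(P),np.median(P,0).round(4),"top",len(q),q.mean(0).round(4) if len(q) else "")
cv2.imwrite("pics/w1.png",c["img"][:,:,::-1])
E
```

```text
tgt [ 0.5468 -0.0659  0.117 ] shift [-0.0084 -0.0021  0.0628] rot [ 0.1 -0.  -0.1] F [ 0.5  0.3 -0.3] t 1.7667 q [-0.34  0.15  1.73  0.    1.27 -2.13]
now rel -40.4 2.0 0.1798
blue 1431 [ 0.559  -0.0654  0.0837] top 12 [ 0.5798 -0.0702  0.1041]
green 1054 [ 0.4957 -0.1191  0.0527] top 0 
yellow 283 [ 0.5423 -0.0681  0.0402] top 0 
white 1481 [ 0.5941 -0.1581  0.0493] top 199 [ 0.5971 -0.138   0.1086]
```

View pics/w1.png

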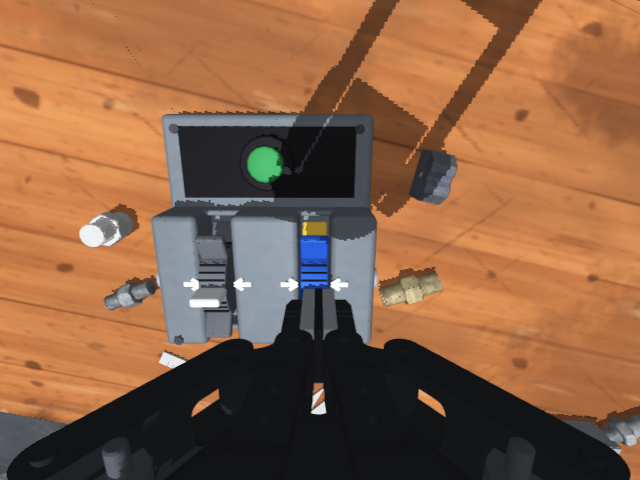

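The wrist view looks back towards the robot. The yellow lug is at (315,228), low on the near side; the white lug is upright at (204,303). The fingers are in line with the blue wheel, so I'm lowering on its near side.

Emit:
{"method": "servo_tool", "body": {"series": "1 0.004 -0.002 0.02 0 0 0; 1 0.004 -0.002 0.045 0 0 0; 1 0.004 -0.002 0.062 0 0 0; 1 0.004 -0.002 0.062 0 0 0; 1 -0.006 -0.002 0.062 0 0 0; 1 -0.016 -0.002 0.062 0 0 0; 1 -0.022 -0.002 0.062 0 0 0; 1 -0.022 -0.002 0.062 0 0 0; 1 -0.022 -0.002 0.062 0 0 0"}}

```text
time_s: 2.57
eef_pos: [0.5617, -0.0631, 0.119]
eef_rot: [0.001, -0.109, 0.994, -0.0]
wrist_force: [-0.7, -0.5, 0.4]
opening: 0.002
grasp_force: 0.0
```

```bash
python3 go.py 15 0 .117
```

```text
tgt [ 0.5926 -0.0558  0.117 ] shift [-0.0318  0.0004  0.002 ] rot [-0.1  0.1  0. ] F [-0.7 -0.5  0.4] t 2.5667 q [-0.32  0.27  1.72 -0.    1.16 -2.11]
now rel -16.8 -0.5 0.119
```

Emit:
{"method": "servo_tool", "body": {"series": "1 -0.004 0 0.001 0 0 0; 1 -0.008 0 0.002 0 0 0; 1 -0.012 0 0.002 0 0 0; 1 -0.016 0 0.002 0 0 0; 1 -0.020 0 0.002 0 0 0; 1 -0.024 0 0.002 0 0 0; 1 -0.028 0 0.002 0 0 0; 1 -0.031 0 0.002 0 0 0; 1 -0.031 0 0.002 0 0 0; 1 -0.031 0 0.002 0 0 0"}}

```text
time_s: 3.4
eef_pos: [0.5909, -0.0565, 0.1159]
eef_rot: [-0.0, -0.109, 0.994, 0.0]
wrist_force: [-0.8, 0.8, -0.1]
opening: 0.002
grasp_force: 0.0
```

```bash
python3 go.py 15 0 .117
python3 - <<'E'
from h import *
from bench import ctrl
c=ctrl.camera("scene");cv2.imwrite("pics/s2.png",cv2.resize(c["img"][200:360,255:445,::-1],None,fx=4,fy=3.7))
E
```

```text
tgt [ 0.5926 -0.0558  0.117 ] shift [-0.0018  0.0003 -0.0011] rot [ 0. -0.  0.] F [-0.8  0.8 -0.1] t 3.4 q [-0.3   0.33  1.64 -0.    1.17 -2.08]
now rel 13.2 -0.3 0.1159
```

View pics/s2.png

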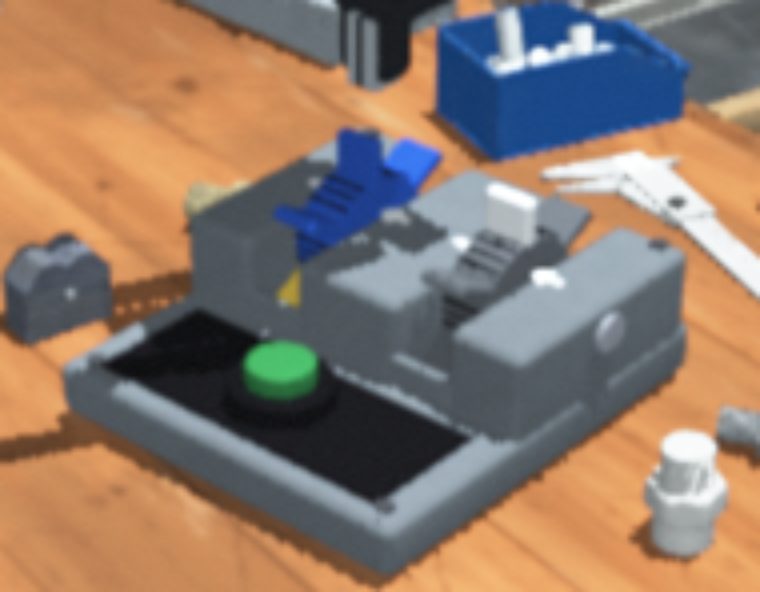

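The scene crop shows the fingertips at about (375,80), apparently above and behind the wheel's lug at (360,140), and I felt no contact. I'll measure the finger with depth.

Run:
```python
from h import *
from bench import ctrl
print(ctrl.get_obs()["eef_pos"],ctrl.get_obs()["time_s"])
W=np.array([.578,-.059]);a=np.radians(12.5);Rm=np.array([[np.cos(a),np.sin(a)],[-np.sin(a),np.cos(a)]])
for n in("scene","top"):
    c=ctrl.camera(n);P,u,v=pts(c,np.ones((480,640),bool))
    L=(P[:,:2]-W)@Rm.T*1000
    for lo in(.085,.095,.105,.115,.125,.135,.145,.155):
        m=(P[:,2]>lo)&(P[:,2]<lo+.01)&(abs(L[:,0])<90)&(abs(L[:,1])<30)
        if m.any():print(n,lo,m.sum(),L[m].min(0).round(0),L[m].max(0).round(0),np.median(u[m]),np.median(v[m]))
```

```text
[ 0.5907426  -0.0564862   0.11587569] 3.45
scene 0.085 174 [-44. -14.] [43. 11.] 343.0 248.0
scene 0.095 59 [ -4. -12.] [ 5. 10.] 344.0 241.0
scene 0.105 47 [ -4. -11.] [ 5. 10.] 345.0 237.0
scene 0.125 21 [ 3. -7.] [25.  8.] 349.0 222.0
scene 0.135 81 [ -0. -15.] [21. 15.] 348.0 219.0
scene 0.145 93 [ -0. -15.] [21. 15.] 348.0 214.0
scene 0.155 95 [ -0. -14.] [20. 14.] 349.0 208.0
top 0.085 89 [-39. -11.] [15. 11.] 370.0 240.0
top 0.095 12 [ -3. -10.] [ 3. 11.] 368.0 237.0
top 0.105 39 [ -3. -11.] [ 4. 10.] 371.0 235.0
top 0.125 1 [4. 8.] [4. 8.] 368.0 231.0
top 0.135 6 [1. 5.] [ 6. 14.] 368.0 230.5
top 0.145 2 [ 6. 13.] [ 6. 14.] 365.5 229.0
```

Depth puts the fingertips at z of about 0.130 when the reported TCP z is 0.116, about 39 mm higher than the geometry predicts. The wheel hasn't been touched. I'll back off, lower a little and check that offset.

Emit:
{"method": "servo_tool", "body": {"series": "1 0.015 0 -0.002 0 0 0; 1 0.03 0 -0.002 0 0 0; 1 0.047 0 -0.002 0 0 0; 1 0.047 0 -0.002 0 0 0; 1 0.047 0 0.008 0 0 0; 1 0.047 0 0.018 0 0 0; 1 0.047 0 0.018 0 0 0; 1 0.047 0 0.018 0 0 0"}}

```text
time_s: 4.22
eef_pos: [0.5445, -0.0663, 0.0966]
eef_rot: [-0.001, -0.109, 0.994, 0.001]
wrist_force: [-0.3, -0.1, 0.2]
opening: -0.001
grasp_force: 0.0
```

```bash
cat > tip.py <<'E'
from h import *
from bench import ctrl
import sys
o=ctrl.get_obs();print(o["eef_pos"].round(4),o["q"].round(4),o["opening"],o["wrist_force"].round(1),o["time_s"])
W=np.array([.578,-.059]);a=np.radians(12.5);Rm=np.array([[np.cos(a),np.sin(a)],[-np.sin(a),np.cos(a)]])
T=Rm@(o["eef_pos"][:2]-W)*1000;print("rel",T.round(1))
c=ctrl.camera("scene");P,u,v=pts(c,np.ones((480,640),bool));L=(P[:,:2]-W)@Rm.T*1000
for lo in np.arange(.06,.16,.01):
    m=(P[:,2]>lo)&(P[:,2]<lo+.01)&(abs(L[:,0]-T[0])<25)&(abs(L[:,1]-T[1])<20)
    if m.any():print(lo.round(2),m.sum(),L[m].min(0).round(0),L[m].max(0).round(0),np.median(u[m]),np.median(v[m]),np.median(c["img"][v[m],u[m]],0))
M=masks(c["img"]);roi=np.zeros((480,640),bool);roi[225:300,290:365]=1
for k in("blue","yellow"):
    P,u,v=pts(c,M[k]&roi);L=(P[:,:2]-W)@Rm.T*1000
    m=np.hypot(L[:,0],P[:,2]*1000-58)>40
    if m.any():
        A=np.degrees(np.arctan2(L[m,0],P[m,2]*1000-58));print(k,np.histogram(A,bins=np.arange(-150,121,10)))
if len(sys.argv)>1: cv2.imwrite(sys.argv[1],cv2.resize(c["img"][190:360,255:445,::-1],None,fx=3,fy=3))
E
python3 tip.py
```

```text
[ 0.5445 -0.0663  0.0966] [-3.3760e-01  2.6610e-01  1.7703e+00  1.0000e-04  1.1076e+00 -2.1266e+00] -0.001106285032522409 [-0.3 -0.1  0.2] 4.2167
rel [-34.2   0.1]
0.06 129 [-57. -19.] [-11.  20.] 326.0 265.0 [76. 84. 93.]
0.07 168 [-55. -20.] [-9. 20.] 334.5 261.0 [ 70.  84. 147.]
0.08 148 [-45. -13.] [-9. 11.] 335.0 255.0 [ 44.   79.5 166.5]
0.09 1 [ -9. -11.] [ -9. -11.] 345.0 250.0 [ 49.  98. 211.]
0.11 41 [-46. -11.] [-26.  13.] 329.0 242.0 [110. 117. 124.]
0.12 96 [-48. -14.] [-28.  14.] 329.0 238.0 [66.  71.5 74. ]
0.13 94 [-47. -14.] [-26.  15.] 330.0 232.0 [65. 63. 60.]
0.14 90 [-47. -14.] [-28.  14.] 328.0 227.0 [62.5 66.5 64. ]
0.15 78 [-49. -15.] [-38.  15.] 326.0 221.5 [27. 30. 33.]
blue (array([ 0,  0,  0,  0,  0,  0,  0,  0,  8, 47,  0,  0,  0,  0, 63, 13,  0,
        0,  0,  0, 51,  0,  0,  0,  0,  0,  0]), array([-150, -140, -130, -120, -110, -100,  -90,  -80,  -70,  -60,  -50,
        -40,  -30,  -20,  -10,    0,   10,   20,   30,   40,   50,   60,
         70,   80,   90,  100,  110,  120]))
yellow (array([0, 0, 0, 1, 0, 0, 0, 0, 0, 0, 0, 0, 0, 0, 0, 0, 0, 0, 0, 0, 0, 0,
       0, 0, 0, 0, 0]), array([-150, -140, -130, -120, -110, -100,  -90,  -80,  -70,  -60,  -50,
        -40,  -30,  -20,  -10,    0,   10,   20,   30,   40,   50,   60,
         70,   80,   90,  100,  110,  120]))
```

The offset holds: the tip is about 14.5 mm above the reported z. I'll use that from here, putting the tip at about 0.093 and then pushing.

Emit:
{"method": "servo_tool", "body": {"series": "1 0 0 0.009 0 0 0; 1 0 0 0.018 0 0 0; 1 0 0 0.018 0 0 0; 1 -0.008 0 0.018 0 0 0; 1 -0.015 0 0.018 0 0 0; 1 -0.020 0 0.018 0 0 0; 1 -0.025 0 0.018 0 0 0; 1 -0.030 0 0.018 0 0 0; 1 -0.035 0 0.018 0 0 0; 1 -0.040 0 0.018 0 0 0; 1 -0.045 0 0.018 0 0 0; 1 -0.045 0 0.018 0 0 0"}}

```text
time_s: 5.27
eef_pos: [0.5906, -0.0567, 0.0804]
eef_rot: [0.001, -0.109, 0.994, -0.0]
wrist_force: [-0.3, -1.3, 0.8]
opening: 0.0
grasp_force: 0.0
```

```bash
python3 tip.py pics/s3.png
```

```text
[ 0.5906 -0.0567  0.0804] [-2.9600e-01  3.7450e-01  1.6649e+00  8.0000e-04  1.0999e+00 -2.0853e+00] 0.00025046578048757817 [-0.3 -1.3  0.8] 5.2667
rel [12.8 -0.5]
0.06 12 [-11. -12.] [30. -9.] 355.5 254.0 [ 45.   75.5 147. ]
0.07 106 [-12. -20.] [35. 19.] 352.5 254.0 [ 37.5  68.  142. ]
0.08 129 [-12. -13.] [27.  9.] 350.0 247.0 [ 31.  62. 141.]
0.09 64 [-11. -13.] [33.  8.] 355.5 240.0 [ 48.5  86.5 144. ]
0.1 75 [ -1. -14.] [21. 16.] 347.0 237.0 [81. 72. 76.]
0.11 94 [ -2. -15.] [21. 14.] 349.0 232.0 [65.  71.  62.5]
0.12 88 [ -3. -14.] [20. 14.] 348.5 227.0 [64. 69. 66.]
0.13 71 [ -1. -15.] [10. 13.] 346.0 223.0 [29. 32. 35.]
0.14 110 [ -4. -17.] [23. 19.] 347.0 216.5 [27. 29. 33.]
0.15 99 [ -5. -18.] [30. 16.] 349.0 211.0 [27. 29. 33.]
blue (array([ 0,  0,  0,  0,  0,  0,  0,  0,  0,  0,  0,  0, 50,  8,  0,  0,  0,
        1, 24,  0,  0,  0,  0,  0,  0,  0,  0]), array([-150, -140, -130, -120, -110, -100,  -90,  -80,  -70,  -60,  -50,
        -40,  -30,  -20,  -10,    0,   10,   20,   30,   40,   50,   60,
         70,   80,   90,  100,  110,  120]))
yellow (array([ 0,  0,  0,  0,  0,  0,  1, 12,  0,  0,  0,  0,  0,  0,  0,  0,  0,
        0,  0,  0,  0,  0,  0,  0,  0,  0,  0]), array([-150, -140, -130, -120, -110, -100,  -90,  -80,  -70,  -60,  -50,
        -40,  -30,  -20,  -10,    0,   10,   20,   30,   40,   50,   60,
         70,   80,   90,  100,  110,  120]))
```

View pics/s3.png

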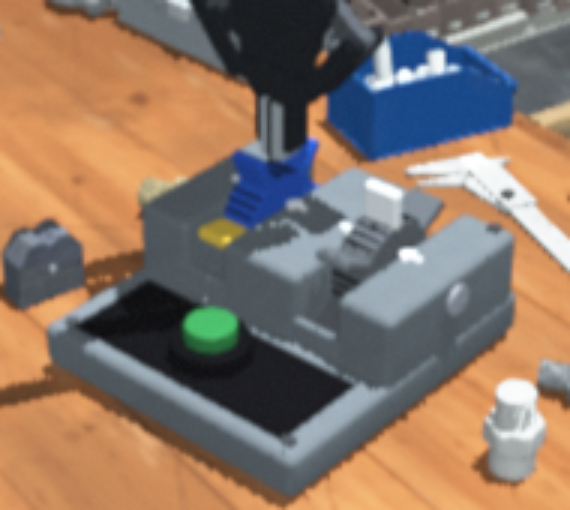

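The finger is between the lugs and the wheel has turned about 36–38°, with the yellow lug at (220,232) rising. I'll push 4 mm more, then lift.

Emit:
{"method": "servo_tool", "body": {"series": "1 -0.002 0 0 0 0 0; 1 -0.004 0 0 0 0 0; 1 -0.004 0 0 0 0 0; 1 -0.004 0 -0.012 0 0 0; 1 -0.006 0 -0.03 0 0 0; 1 -0.006 0 -0.045 0 0 0; 1 -0.006 0 -0.045 0 0 0; 1 0.02 0 -0.045 0 0 0; 1 0.047 0 -0.045 0 0 0; 1 0.047 0 -0.045 0 0 0; 1 0.047 0 -0.045 0 0 0"}}

```text
time_s: 6.23
eef_pos: [0.5418, -0.0672, 0.1247]
eef_rot: [-0.0, -0.108, 0.994, 0.0]
wrist_force: [0.6, 0.1, -0.3]
opening: 0.004
grasp_force: 0.0
```

```bash
python3 tip.py | grep -v "^0"
```

```text
[ 0.5418 -0.0672  0.1247] [-0.3408  0.2208  1.7613 -0.      1.1605 -2.1286] 0.0038473889431359745 [ 0.6  0.1 -0.3] 6.2333
rel [-37.1  -0.1]
blue (array([ 0,  0,  0, 17,  0,  0,  0,  0,  0,  0,  0,  0,  0,  0, 58, 14,  0,
        0,  0,  0, 50,  1,  0,  0,  0,  0,  0]), array([-150, -140, -130, -120, -110, -100,  -90,  -80,  -70,  -60,  -50,
        -40,  -30,  -20,  -10,    0,   10,   20,   30,   40,   50,   60,
         70,   80,   90,  100,  110,  120]))
yellow (array([0, 0, 0, 0, 0, 0, 0, 0, 0, 8, 0, 0, 0, 0, 0, 0, 0, 0, 0, 0, 0, 0,
       0, 0, 0, 0, 0]), array([-150, -140, -130, -120, -110, -100,  -90,  -80,  -70,  -60,  -50,
        -40,  -30,  -20,  -10,    0,   10,   20,   30,   40,   50,   60,
         70,   80,   90,  100,  110,  120]))
```

That click took: the yellow lug is now at -60°. Repeating the stroke for the last click.

Emit:
{"method": "servo_tool", "body": {"series": "1 0.002 0 0.025 0 0 0; 1 0.002 0 0.045 0 0 0; 1 0.002 0 0.045 0 0 0; 1 -0.010 0 0.045 0 0 0; 1 -0.016 0 0.045 0 0 0; 1 -0.022 0 0.045 0 0 0; 1 -0.028 0 0.045 0 0 0; 1 -0.034 0 0.045 0 0 0; 1 -0.040 0 0.045 0 0 0; 1 -0.046 0 0.045 0 0 0; 1 -0.051 0 0.045 0 0 0; 1 -0.054 0 0.045 0 0 0"}}

```text
time_s: 7.28
eef_pos: [0.5972, -0.0552, 0.0804]
eef_rot: [0.001, -0.109, 0.994, -0.0]
wrist_force: [0.6, -0.1, -0.0]
opening: -0.002
grasp_force: 0.0
```

Emit:
{"method": "servo_tool", "body": {"series": "1 0 0 0 0 0 0; 1 0 0 -0.012 0 0 0; 1 -0.002 0 -0.03 0 0 0; 1 -0.002 0 -0.045 0 0 0; 1 -0.002 0 -0.045 0 0 0; 1 0.025 0 -0.045 0 0 0; 1 0.051 0 -0.045 0 0 0; 1 0.051 0 -0.045 0 0 0; 1 0.051 0 -0.045 0 0 0"}}

```text
time_s: 8.03
eef_pos: [0.545, -0.0665, 0.1248]
eef_rot: [-0.0, -0.108, 0.994, 0.0]
wrist_force: [-0.1, -0.7, 0.4]
opening: 0.002
grasp_force: 0.0
```

```bash
python3 tip.py pics/s4.png| grep -v "^0"; python3 go.py -95 -40 .07
```

```text
[ 0.545  -0.0665  0.1248] [-3.3780e-01  2.2660e-01  1.7538e+00  2.0000e-04  1.1615e+00 -2.1256e+00] 0.0015434350186738402 [-0.1 -0.7  0.4] 8.0333
rel [-33.9  -0.2]
blue (array([ 0,  0,  0, 20,  0,  0,  0,  0,  9, 45,  0,  0,  0,  0,  0,  0,  0,
        0,  0,  0, 51,  0,  0,  0,  0,  0,  0]), array([-150, -140, -130, -120, -110, -100,  -90,  -80,  -70,  -60,  -50,
        -40,  -30,  -20,  -10,    0,   10,   20,   30,   40,   50,   60,
         70,   80,   90,  100,  110,  120]))
yellow (array([0, 0, 0, 0, 0, 0, 0, 0, 0, 0, 0, 0, 0, 0, 3, 0, 0, 0, 0, 0, 0, 0,
       0, 0, 0, 0, 0]), array([-150, -140, -130, -120, -110, -100,  -90,  -80,  -70,  -60,  -50,
        -40,  -30,  -20,  -10,    0,   10,   20,   30,   40,   50,   60,
         70,   80,   90,  100,  110,  120]))
tgt [ 0.4939 -0.1186  0.07  ] shift [ 0.0623 -0.0395  0.0552] rot [-0.   0.1 -0.1] F [ 0.1 -0.4  0.6] t 8.0833 q [-0.34  0.23  1.75  0.    1.16 -2.13]
now rel -32.7 -0.6 0.1253
```

View pics/s4.png

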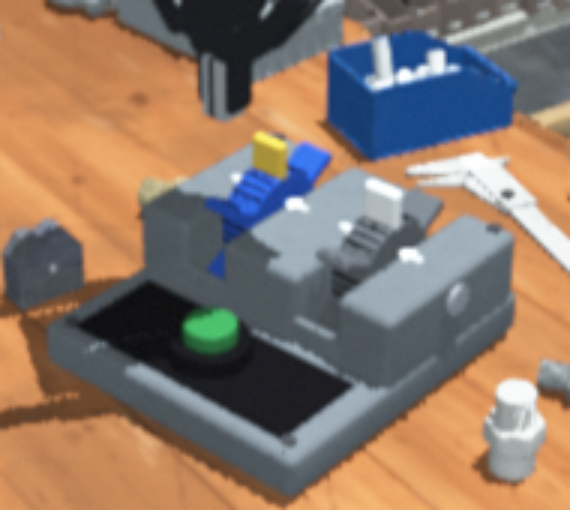

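The yellow lug stands upright at (270,155) and the white lug is unmoved. Next is the key: I move over it and stop just above.

Emit:
{"method": "servo_tool", "body": {"series": "1 0.03 -0.02 0 0 0 0; 1 0.060 -0.039 0 0 0 0; 1 0.060 -0.039 0.01 0 0 0; 1 0.060 -0.039 0.04 0 0 0; 1 0.060 -0.039 0.065 0 0 0; 1 0.060 -0.039 0.075 0 0 0; 1 0.060 -0.039 0.075 0 0 0; 1 0.060 -0.039 0.075 0 0 0"}}

```text
time_s: 8.75
eef_pos: [0.4964, -0.1174, 0.05]
eef_rot: [-0.0, -0.109, 0.994, 0.0]
wrist_force: [0.5, 0.2, 0.4]
opening: -0.001
grasp_force: 0.0
```

```bash
python3 tip.py pics/s5.png| grep -v "^[by]"; python3 go.py -93 -40 .04
```

```text
[ 0.4964 -0.1174  0.05  ] [-4.6540e-01  2.6250e-01  1.8905e+00  1.0000e-04  9.8910e-01 -2.2547e+00] -0.0008971787793459569 [0.5 0.2 0.4] 8.75
rel [-92.4 -39.4]
0.06 17 [-104.  -46.] [-85. -33.] 324.0 291.0 [103. 110. 116.]
0.07 85 [-105.  -53.] [-86. -23.] 323.0 287.0 [64. 69. 74.]
0.08 101 [-105.  -54.] [-85. -25.] 324.0 282.0 [49. 53. 57.]
0.09 91 [-105.  -53.] [-87. -25.] 323.0 277.0 [58. 63. 66.]
0.1 70 [-106.  -54.] [-96. -26.] 321.0 272.0 [28. 31. 34.]
0.11 134 [-107.  -59.] [-79. -20.] 323.0 266.0 [27. 30. 34.]
0.12 99 [-109.  -58.] [-77. -23.] 324.0 260.0 [27. 30. 33.]
0.13 143 [-112.  -56.] [-74. -23.] 322.0 256.0 [27. 30. 33.]
0.14 127 [-111.  -59.] [-98. -20.] 318.0 251.0 [27. 30. 34.]
0.15 111 [-113.  -59.] [-100.  -20.] 318.0 245.0 [27. 30. 33.]
        0,  0,  1, 48,  1,  0,  0,  0,  0,  0]), array([-150, -140, -130, -120, -110, -100,  -90,  -80,  -70,  -60,  -50,
        -40,  -30,  -20,  -10,    0,   10,   20,   30,   40,   50,   60,
         70,   80,   90,  100,  110,  120]))
tgt [ 0.4959 -0.1182  0.04  ] shift [ 0.0012 -0.0001  0.0109] rot [-0.   0.1  0. ] F [-0.6  0.2  0.2] t 8.8 q [-0.47  0.26  1.89  0.    0.99 -2.25]
now rel -91.8 -39.8 0.0509
```

View pics/s5.png

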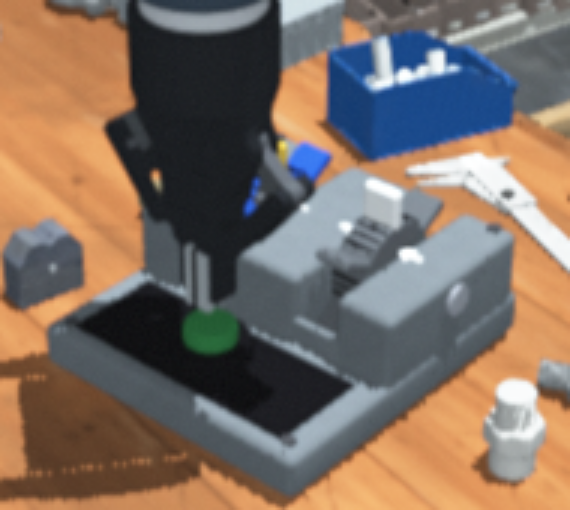

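The tip is centred over the key at (210,330), about 11 mm above it. Descending gently.

Emit:
{"method": "servo_tool", "body": {"series": "1 0.001 0 0.006 0 0 0; 1 0.001 0 0.011 0 0 0; 1 0.001 0 0.013 0 0 0; 1 0.001 0 0.015 0 0 0; 1 0.001 0 0.015 0 0 0; 1 0.001 0 0.015 0 0 0"}}

```text
time_s: 9.3
eef_pos: [0.4954, -0.1179, 0.0355]
eef_rot: [0.0, -0.109, 0.994, -0.0]
wrist_force: [0.6, -0.0, 3.2]
opening: 0.002
grasp_force: 1.6
```

Emit:
{"method": "servo_tool", "body": {"series": "1 0 0 0.001 0 0 0; 1 0 0 0.002 0 0 0; 1 0 0 0.002 0 0 0; 1 0 0 0.002 0 0 0"}}

```text
time_s: 9.63
eef_pos: [0.4953, -0.1179, 0.0333]
eef_rot: [0.0, -0.109, 0.994, -0.0]
wrist_force: [1.0, 0.9, 4.3]
opening: -0.002
grasp_force: 2.2
```

Contact is made and the force is rising with travel. I'll continue to the stop.

Emit:
{"method": "servo_tool", "body": {"series": "1 0 0 0.001 0 0 0; 1 0 0 0.0015 0 0 0; 1 0 0 0.0015 0 0 0; 1 0 0 0.0015 0 0 0"}}

```text
time_s: 9.97
eef_pos: [0.4954, -0.118, 0.0326]
eef_rot: [0.0, -0.109, 0.994, -0.0]
wrist_force: [-2.3, 1.5, 13.9]
opening: 0.001
grasp_force: 6.8
```

Emit:
{"method": "servo_tool", "body": {"series": "1 0 0 0.001 0 0 0; 1 0 0 0.0015 0 0 0; 1 0 0 0.0015 0 0 0; 1 0 0 0.0015 0 0 0"}}

```text
time_s: 10.3
eef_pos: [0.4954, -0.118, 0.0323]
eef_rot: [0.0, -0.109, 0.994, -0.0]
wrist_force: [-7.3, 3.7, 25.8]
opening: 0.0
grasp_force: 13.3
```

The key has bottomed out: the force climbed to 26 N with no further travel. Lifting clear.

Emit:
{"method": "servo_tool", "body": {"series": "1 0 0 -0.005 0 0 0; 1 0 0 -0.012 0 0 0; 1 0 0 -0.035 0 0 0; 1 0 0 -0.07 0 0 0; 1 0.03 0 -0.105 0 0 0; 1 0.07 0 -0.14 0 0 0; 1 0.11 0 -0.16 0 0 0; 1 0.15 0 -0.16 0 0 0; 1 0.15 0 -0.16 0 0 0; 1 0.15 0 -0.16 0 0 0"}}

```text
time_s: 11.13
eef_pos: [0.3457, -0.1504, 0.1901]
eef_rot: [-0.0, -0.108, 0.994, -0.0]
wrist_force: [0.8, -0.2, 0.5]
opening: 0.0
grasp_force: 0.0
```

Run:
```python
from h import *
from bench import ctrl
o=ctrl.get_obs();print(o["eef_pos"],o["wrist_force"])
c0=dict(np.load("top0.npz"))
a=ctrl.camera("scene")["img"];c=ctrl.camera("top")
for n,d in(("before",c0),("after",c)):
    M=masks(d["img"]);roi=np.zeros((480,640),bool);roi[190:320,330:450]=1
    for k in("green","yellow","white"):
        P,u,v=pts(d,M[k]&roi);q=P[P[:,2]>.1]
        print(n,k,len(P),np.median(P,0).round(4),P.max(0).round(3),len(q),q.mean(0).round(4) if len(q) else "")
cv2.imwrite("pics/f.png",np.hstack([cv2.resize(a[200:360,255:445,::-1],(400,337)),cv2.resize(c["img"][180:330,290:480,::-1],(400,337))]))
```

```text
[ 0.34573904 -0.15036465  0.19014011] [ 0.75809712 -0.19440748  0.53381415]
before green 189 [ 0.4941 -0.1171  0.052 ] [ 0.509 -0.103  0.057] 0 
before yellow 26 [ 0.5383 -0.0631  0.0388] [ 0.547 -0.053  0.066] 0 
before white 137 [ 0.5916 -0.1186  0.074 ] [ 0.606 -0.032  0.111] 39 [ 0.5952 -0.1353  0.1083]
after green 191 [ 0.4942 -0.1172  0.052 ] [ 0.508 -0.103  0.056] 0 
after yellow 50 [ 0.5769 -0.058   0.1072] [ 0.583 -0.048  0.112] 45 [ 0.5776 -0.0578  0.107 ]
after white 140 [ 0.5917 -0.1181  0.0741] [ 0.606 -0.008  0.111] 38 [ 0.5953 -0.1352  0.1078]
```

View pics/f.png

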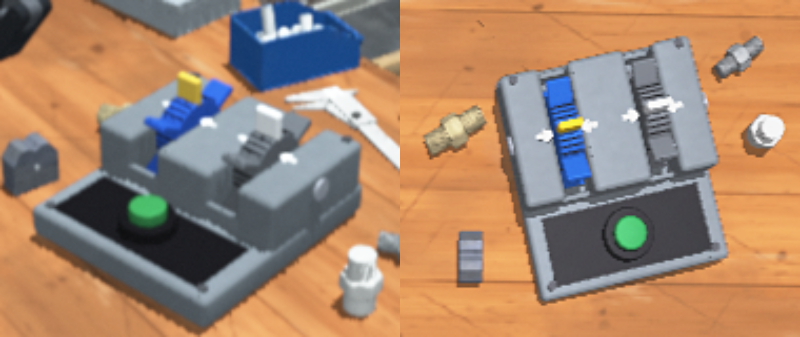

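The yellow lug is upright between the pointers at (570,125), the key is back up, and neither the counter nor the loose parts have moved. Handing in.

```bash
python3 -c "
from bench import ctrl
print(ctrl.hand_in())"
```

```text
the job is handed in; nothing more can be done
None
```

I turned the blue wheel two clicks so its yellow lug stands upright at the pointers, then pressed the green key to its stop and released it; the final pictures show the counter, grey wheel and loose parts unmoved, and the job was handed in at about 11 s (no verdict was returned).

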